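# Level the sprung instrument shelf with its screw foot

## Task

Stand the blue spirit level upright and lengthwise on the black rubber strip of the small bench shelf, let go of it, and turn the shelf's black foot knob until the level reads true while the shelf is pressed down. The shelf is sprung and floats a little high at its foot end, so only trust the bubble while you press the level firmly down on the strip from above, and correct the knob if it is still off. Finish while still pressing the level down, with the shelf pushed onto its foot and the bubble at rest between the two black lines, and do not disturb the tape measure, the battery or the spectacles.

Things in the scene. Friction and masses are not known exactly. Their poses are not given: they have to be found in the camera images.
- level: blue spirit level bar, 22 mm wide (x), 220 mm long (y), 45 mm high (z), 0.22 kg; origin at the centre of its underside. Starts upright on the bench in front of the shelf. The middle of its top carries a yellow-green vial, 62 x 17 mm, 3 mm proud; press the flat top beside it. Either way round will do
- bubble (a joint): where the whitish bubble (12 mm long) stands on the vial's curve (radius 0.30 m), in rad: 0 midway between the two black lines, positive toward the level's +y end, 0.01 = 3 mm. Equals the level's slope: it goes to the higher end (at most 0.067) and settles in half a second. Between the lines: within 2.5 mm, 0.0083 rad, of 0
- shelf: black rubber strip on the aluminium shelf board (90 mm wide), 50 mm (x) by 236 mm (y); origin at the centre of its top face, 75 to 85 mm above the bench, z up out of it. +y points to the hinge (120 mm from the origin), -y to the foot. The grey base below (120 x 370 mm, on four 34 mm legs) is fixed. The foot end always starts too low
- shelf_play (a joint): how far (rad) the sprung board floats up off its foot about the hinge: 0 pressed fully down, 0.014 not pressed (bubble then 4 mm further toward the foot than when pressed). With the level on it, 3 to 4 N down on the level's middle, less nearer the foot, brings it to 0; more moves it no further
- foot_grip (a point): on the upright axis of the foot's round black knob (43 mm wide, 30 mm high), 12 mm below its top, 134 mm above the bench, 170 mm from the shelf's origin toward -y. Turns in place against 0.1 N m, stays where left. Clockwise from above raises the foot end: 0.02 rad of slope per rad (6 mm of bubble, toward the foot); 1.1 to 2.4 rad are needed from the start
- tape_measure: bystander: yellow and black tape measure, 37 x 87 x 62 mm, origin at the centre of its underside
- battery: bystander: black tool battery, 73 x 114 x 42 mm, origin at the centre of its underside
- glasses: bystander: dark red spectacles, 141 x 142 x 42 mm, origin at the centre of their underside

How it is judged:
By the outcome, as a careful person would: the job done as asked, in the order asked, and still so for the second after the job is handed in, while the arm keeps its last pose, push and grip.
It also fails if it takes over 67 s, if anything falls off the work surface, if the arm or the gripper's body presses on something with over 40 N, if the wrist force passes 120 N, or if a joint passes its speed limit or range.

## Robot

A 7-joint arm with a two-finger parallel gripper is mounted at the origin on a cart in front of the work surface, level with it; the furniture and walls round the work are solid. World frame = base frame: x ahead of the robot, y to its left, z up, the work surface at z = 0. Lengths are in m, angles in rad, forces in N, time in s.
With the tool pointing down it reaches from about 0.4 to 0.85 m from the base axis. Payload 10.4 kg.
Tool frame: the origin (TCP) lies at the very end of the fingers, on their centre line; the grasp point (between the pads) lies 19 mm behind it; z points along the fingers, y is the line along which they close (so a half turn about z gives the same grasp; the last joint's range is limited). The gripper opens to 85 mm and grips with 20 to 120 N. Pads are 22 mm wide; open, the fingers measure 114 mm over their backs; the gripper's body (76 mm by 85 mm) begins 54 mm behind the grasp point. The pads swing forward as they close: fully open they stand 13 mm farther back than shut.
Start: joints at [1.327, 0.332, -0.065, 1.46, 0.022, 1.35, -0.088], TCP at [0.137, -0.61, 0.231] pointing down, gripper open.
Joint ranges: [-2.6, 2.6], [-0.5, 2.12], [-1.47, 1.34], [0.16, 2.42], [-1.27, 4.41], [0.06, 2.06], [-2.6, 2.6]. Speed limits (rad/s): [2.22, 2.22, 2.79, 2.79, 3.14, 3.14, 3.14].

## Interface

Orientations are given as a unit quaternion [x, y, z, w].
In Python, from workcell import manip, optics gives the robot as it stands.
- The arm moves only by the tool jog_arm, never from a script. Its arguments are lists of equal length, an entry for each row: "dr": the turn, a rotation vector about the tool's x, y, z normalised to -1 to 1, where 1 is 4 degrees, a list of three; "translation": the shift along the tool's x, y, z normalised to -1 to 1, where 1 is 0.025 m, a list of three; "jaw": the opening, from 0 (shut) to 1 (fully open). A call has 1 to 10 rows; each row shifts and turns the commanded pose from where the row before left it, along the tool's axes as they then stand; what a row does not reach is not made up. A row lasts 1/10 s, in which the tool goes at most 50 mm and 8.59 degrees, less where a joint would pass 70% of its speed; a pose out of reach is approached as far as the arm can. A call with a number of a shift or a turn outside -1 to 1 is refused whole. A call with a gripper value outside its range is refused whole. The fingers move at their own pace and stop on an object; "squeeze" is the grip in N (left out, the last holds). Time passes only in rows, so rows that do not move let the fingers close. It gives the time, the measured TCP pose, the force, the opening and the grip force at its end, in the units of the state.
- manip.get_obs(): the state, without advancing time (a new reading comes with each control period).
- optics.camera(name): name is "scene" or "top" or "wrist"; returns a dict with "color" (480x640x3 uint8, red, green, blue), "mtx" (3x3 intrinsics, pixels), "k1" (the pictures are not rectified: a ray, as slopes to the right and down, at radius r is drawn at 1 + k1 r^2 times it, then the intrinsics apply), "R" (3x3) and "t" (3): a world point X has camera coordinates R X + t. Camera axes: x right, y down, z forward; pixel columns grow to the right and rows downward; lengths in m; the calibration is good to about 2 mm. A picture is of the moment at which its call begins. There is no depth.
- manip.hand_in(): hands the job in; it is judged then, once.
The state is a dict: "clock": time; "joint_pos": joint angles; "joint_velocities": joint speeds; "tau": joint torques, N m; "position": TCP position; "ee_rot": TCP orientation; "ft_force": force on the tool from outside, world axes, zero at the start; "torque": the same for the moment, N m; "grip_width": opening from 0.0 (shut) to 1.0 (fully open); "grasp_force": force on a finger pad.
Only numpy, scipy, OpenCV 4.12 (cv2) and the standard library are available. Lean on these libraries where they do the work, as an engineer would, in place of code of your own. Each camera call takes 0.05 s, during which the arm holds its last target. There are 200 camera calls.

## Working session

There is one attempt and no reset: what is moved stays moved. The work goes in short steps, Python scripts to look and compute and a tool call to move; the robot and the scene stay as the last step left them, time stands still between calls to the robot, and variables do not carry over. Pictures are saved under pics/ and viewed, at most 10 in all, crops included, and the job is handed in when it is done.

Besides the shell and the picture viewer there is one more tool, called after ">>>" as name(argument=value, ...), one argument or row to a line, values as JSON. jog_arm: Moves the arm, as the interface text tells. Scaled input: -1 to 1 covers 0.025 m each way for a shift and 4 degrees each way for a turn. Its arguments: {"type":"object","properties":{"dr":{"type":"array","items":{"type":"array","items":{"type":"number"}}},"translation":{"type":"array","items":{"type":"array","items":{"type":"number"}}},"jaw":{"type":"array","items":{"type":"number"}},"squeeze":{"type":"number"}},"required":["dr","translation","jaw"]}

```bash
mkdir -p pics; ls; python3 - <<'E'
from workcell import manip, optics
import cv2, numpy as np
o=manip.get_obs(); print({k:np.round(v,3).tolist() for k,v in o.items()})
a=[]
for n in ["scene","top"]:
    c=optics.camera(n); np.savez(f"{n}0.npz",**c); cv2.imwrite(f"pics/{n}0.png",c["color"][:,:,::-1]); print(n,c["mtx"].tolist(),c["k1"],np.round(c["R"],3).tolist(),np.round(c["t"],3).tolist())
E
```

```text
pics
{'clock': 0.0, 'joint_pos': [1.327, 0.333, -0.065, 1.461, 0.022, 1.35, -0.088], 'joint_velocities': [0.001, 0.001, 0.001, -0.001, -0.001, -0.001, 0.001], 'tau': [-0.0, -62.546, 0.049, -39.161, 0.016, 0.01, -0.0], 'position': [0.137, -0.609, 0.231], 'ee_rot': [0.994, 0.11, -0.0, -0.001], 'ft_force': [-0.048, 0.465, -0.077], 'torque': [0.024, 0.083, 0.034], 'grasp_force': 0.0, 'grip_width': 0.996}
scene [[444.95345995241297, 0.0, 313.25604382348877], [0.0, 444.95345995241297, 243.39601383815665], [0.0, 0.0, 1.0]] 0.039185925844844274 [[-0.758, -0.652, 0.015], [-0.286, 0.311, -0.906], [0.586, -0.691, -0.422]] [0.404, 0.123, 0.948]
top [[583.3355282768309, 0.0, 314.09681640113723], [0.0, 583.3355282768309, 244.20332344634707], [0.0, 0.0, 1.0]] -0.14280342989856695 [[-0.157, -0.988, -0.007], [-0.893, 0.145, -0.425], [0.421, -0.06, -0.905]] [0.107, 0.444, 1.531]
```

View pics/scene0.png

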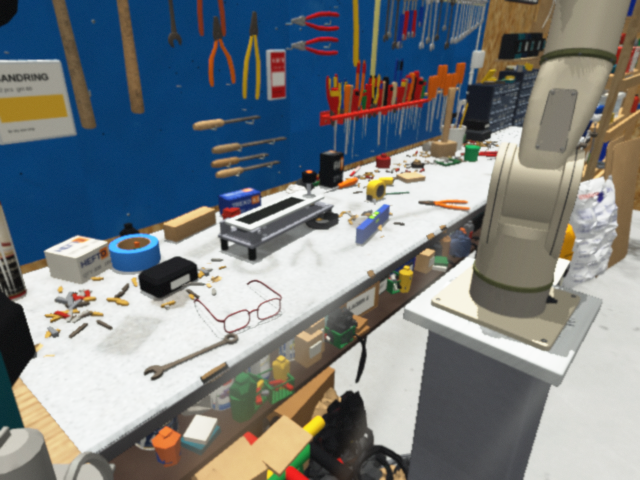

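View pics/top0.png

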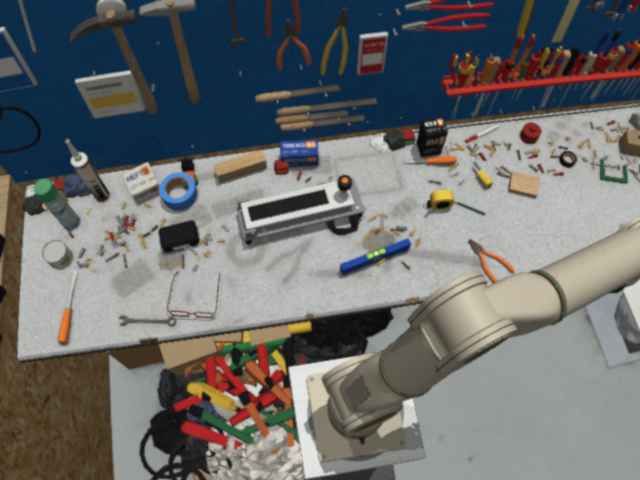

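The scene view shows the shelf at (275,220), level at (373,223), and glasses, battery and tape well clear. The top view shows the strip centred near (288,206), knob at (344,184), level at (375,256). Next I'll measure these.

```bash
cat > h.py <<'E'
import cv2, numpy as np
from workcell import manip, optics
def dist(c): return np.array([float(c["k1"]),0,0,0,0])
def ray(c,uv):
    # k1 model: drawn = ray*(1+k1 r^2) = OpenCV's
    p=cv2.undistortPoints(np.array(uv,float).reshape(-1,1,2),c["mtx"],dist(c)).reshape(-1,2)
    d=np.c_[p,np.ones(len(p))]@c["R"]; o=-c["R"].T@c["t"]; return o,d
def onz(c,uv,z):
    o,d=ray(c,uv); return o+d*((z-o[2])/d[:,2])[:,None]
def proj(c,X):
    return cv2.projectPoints(np.array(X,float).reshape(-1,1,3),cv2.Rodrigues(c["R"])[0],c["t"],c["mtx"],dist(c))[0].reshape(-1,2)
def blob(m,box):
    x0,y0,x1,y1=box; k=np.zeros(m.shape,np.uint8); k[y0:y1,x0:x1]=m[y0:y1,x0:x1].astype(np.uint8)
    n,l,s,ce=cv2.connectedComponentsWithStats(k); i=1+np.argmax(s[1:,4]); return l==i,s[i],ce[i]
E
python3 - <<'E'
from h import *
c=dict(np.load("top0.npz")); im=c["color"]; hsv=cv2.cvtColor(im,cv2.COLOR_RGB2HSV)
h,s,v=[hsv[...,i].astype(int) for i in range(3)]
m,st,ce=blob((s>120)&(h>100)&(h<130),(330,230,420,285)); cn=cv2.findContours(m.astype(np.uint8),0,1)[0][0]
print("level",st,ce,cv2.minAreaRect(cn), onz(c,[ce],.03))
b=cv2.boxPoints(cv2.minAreaRect(cn)); print(b, onz(c,b,.045).round(3).tolist(), onz(c,b,0).round(3).tolist())
m,st,ce=blob(v<60,(240,180,335,230)); cn=max(cv2.findContours(m.astype(np.uint8),0,1)[0],key=len); b=cv2.boxPoints(cv2.minAreaRect(cn)); print("strip",st,ce,b,onz(c,b,.08).round(3).tolist(),onz(c,[ce],.08))
cr=cv2.resize(im[170:280,230:420],None,fx=4,fy=4,interpolation=cv2.INTER_CUBIC)
cv2.imwrite("pics/crop1.png",cr[:,:,::-1])
E
```

```text
level [341 255  37  19 318] [355.62264151 263.91823899] ((358.01031494140625, 262.726806640625), (10.266799926757812, 37.69279861450195), 68.96248626708984) [[ 0.40629218 -0.07772147  0.03      ]]
[[338.57733 264.70105]
 [373.75775 251.17012]
 [377.4433  260.75256]
 [342.26288 274.2835 ]] [[0.406, -0.027, 0.045], [0.431, -0.135, 0.045], [0.4, -0.139, 0.045], [0.375, -0.032, 0.045]] [[0.424, -0.032, 0.0], [0.45, -0.143, 0.0], [0.418, -0.147, 0.0], [0.393, -0.037, 0.0]]
strip [249 191  78  29 967] [287.34436401 204.85005171] [[248.19995 207.59999]
 [323.836   189.80327]
 [326.73438 202.12129]
 [251.09833 219.91801]] [[0.612, 0.206, 0.08], [0.636, -0.023, 0.08], [0.593, -0.024, 0.08], [0.57, 0.202, 0.08]] [[0.60257652 0.09126473 0.08      ]]
```

View pics/crop1.png

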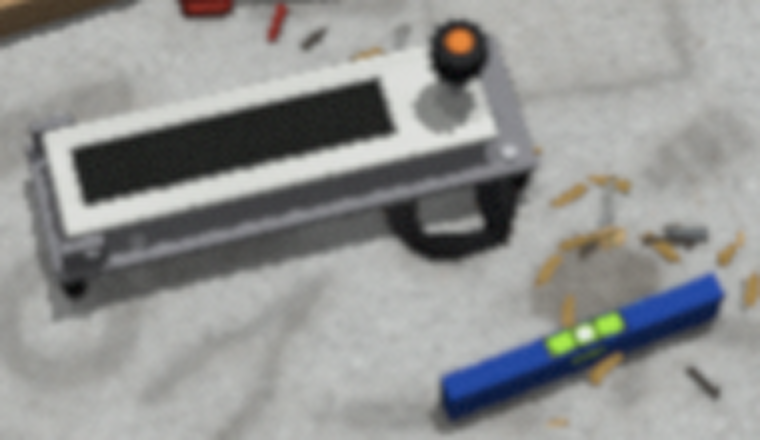

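The crop shows the level with bubble at (585,333), the knob's orange cap at (459,42), the strip (235,140), and an empty shelf.

```bash
python3 - <<'E'
from h import *
c=dict(np.load("top0.npz")); im=c["color"]; hsv=cv2.cvtColor(im,cv2.COLOR_RGB2HSV)
h,s,v=[hsv[...,i].astype(int) for i in range(3)]
m=((s>110)&(((h>100)&(h<130))|((h>30)&(h<60)&(v>120)))).astype(np.uint8)
m=cv2.morphologyEx(m,cv2.MORPH_CLOSE,np.ones((5,5)))
m,st,ce=blob(m,(330,230,420,285)); cn=max(cv2.findContours(m.astype(np.uint8),0,1)[0],key=len)
b=cv2.boxPoints(cv2.minAreaRect(cn)); b=b[np.argsort(b[:,0])]; print(b)
t=b[[0,2]] if b[0,1]<b[1,1] else b[[1,2]]
L=sorted(b[:2],key=lambda p:p[1]); Rr=sorted(b[2:],key=lambda p:p[1])
up=onz(c,[L[0],Rr[0]],.045); lo=onz(c,[L[1],Rr[1]],0)
for q,sg in((up,-1),(lo,1)):
    d=q[0]-q[1]; ln=np.linalg.norm(d); d/=ln; n=np.array([d[1],-d[0],0]); print("ends",q.round(3).tolist(),"len",ln,"yaw of +y deg",np.degrees(np.arctan2(-d[0],d[1])),"center",(q.mean(0)+sg*.011*n)[:2])
k,st,ce=blob((h<18)&(s>130)&(v>150),(330,170,360,195)); print("knob cap",st,ce,onz(c,[ce],.147))
c2=dict(np.load("scene0.npz"));
S=np.array([.602,.0905]);u=np.array([-.103,.995]); K=S-.17*u; print("knob pred",K,proj(c,[[*K,.147]]),proj(c2,[[*K,.147],[*S,.08]]))
o=manip.get_obs(); print(o["position"],o["ee_rot"])
w=optics.camera("wrist"); cv2.imwrite("pics/w0.png",w["color"][:,:,::-1])
from scipy.spatial.transform import Rotation as R
T=R.from_quat(o["ee_rot"]).as_matrix(); cp=-w["R"].T@w["t"]; print("cam in tool",T.T@(cp-o["position"]),"fwd in tool",T.T@w["R"][2],"right",T.T@w["R"][0],w["mtx"][0,0],w["k1"])
E
```

```text
[[338.49396 264.51373]
 [342.32947 274.44092]
 [407.94476 237.68048]
 [411.78027 247.60767]]
ends [[0.406, -0.027, 0.045], [0.457, -0.242, 0.045]] len 0.22127102682560593 yaw of +y deg 13.381419050003064 center [ 0.42104166 -0.13725715]
ends [[0.392, -0.037, 0.0], [0.444, -0.257, 0.0]] len 0.22596172497440672 yaw of +y deg 13.179817464010831 center [ 0.42857693 -0.14484907]
knob cap [342 178   6   5  26] [344.5 180. ] [[ 0.6193696 -0.0792447  0.147    ]]
knob pred [ 0.61951 -0.07865] [[344.28653019 179.98690299]] [[309.02075504 171.17857176]
 [272.42716988 209.02646678]]
[ 0.13682113 -0.60950204  0.23059765] [ 9.93909722e-01  1.10195523e-01 -8.68484261e-05 -6.35632389e-04]
cam in tool [ 0.07421969 -0.00036349 -0.14084132] fwd in tool [-2.94605986e-01 -9.96473145e-05  9.55618806e-01] right [-1.75684569e-04  9.99999983e-01  5.01136926e-05] 347.8747976385363 -0.05296105980879853
```

```bash
cat >> h.py <<'E'
from scipy.spatial.transform import Rotation as Rot
def target_rot(yaw_y_deg):
    a=np.radians(yaw_y_deg); y=np.array([np.cos(a),np.sin(a),0]); z=np.array([0,0,-1.]); return Rot.from_matrix(np.c_[np.cross(y,z),y,z])
def plan(p1,yaw,n=None,cmd=None):
    o=manip.get_obs(); p0=np.array(o["position"]); r=Rot.from_quat(o["ee_rot"]); rt=target_rot(yaw); p1=np.array(p1,float)
    rv=(r.inv()*rt).as_rotvec(); D=p1-p0
    nmin=int(np.ceil(max(np.abs(np.degrees(rv)).max()/4, np.linalg.norm(D)/.0245,1))); n=n or nmin
    T=[];Q=[]
    for i in range(n):
        T.append((r.inv().apply(D/n)/.025).round(2).tolist()); st=Rot.from_rotvec(rv/n); Q.append((np.degrees(rv/n)/4).round(2).tolist()); r=r*st
    print("n",n,"D",D.round(4),"rot",np.degrees(rv).round(2))
    for i in range(0,n,10): print("dr",Q[i:i+10],"\n tr",T[i:i+10])
E
python3 -c "
from h import *
plan([.424,-.141,.15],13.3)"
```

```text
n 23 D [ 0.2872  0.4685 -0.0807] rot [-5.000e-02 -5.000e-02 -9.065e+01]
dr [[-0.0, -0.0, -0.99], [-0.0, -0.0, -0.99], [-0.0, -0.0, -0.99], [-0.0, -0.0, -0.99], [-0.0, -0.0, -0.99], [-0.0, -0.0, -0.99], [-0.0, -0.0, -0.99], [-0.0, -0.0, -0.99], [-0.0, -0.0, -0.99], [-0.0, -0.0, -0.99]] 
 tr [[0.67, -0.69, 0.14], [0.71, -0.64, 0.14], [0.75, -0.59, 0.14], [0.79, -0.53, 0.14], [0.83, -0.48, 0.14], [0.86, -0.42, 0.14], [0.88, -0.36, 0.14], [0.91, -0.3, 0.14], [0.93, -0.24, 0.14], [0.94, -0.17, 0.14]]
dr [[-0.0, -0.0, -0.99], [-0.0, -0.0, -0.99], [-0.0, -0.0, -0.99], [-0.0, -0.0, -0.99], [-0.0, -0.0, -0.99], [-0.0, -0.0, -0.99], [-0.0, -0.0, -0.99], [-0.0, -0.0, -0.99], [-0.0, -0.0, -0.99], [-0.0, -0.0, -0.99]] 
 tr [[0.95, -0.11, 0.14], [0.95, -0.04, 0.14], [0.96, 0.02, 0.14], [0.95, 0.09, 0.14], [0.94, 0.16, 0.14], [0.93, 0.22, 0.14], [0.91, 0.28, 0.14], [0.89, 0.34, 0.14], [0.87, 0.41, 0.14], [0.84, 0.46, 0.14]]
dr [[-0.0, -0.0, -0.99], [-0.0, -0.0, -0.99], [-0.0, -0.0, -0.99]] 
 tr [[0.8, 0.52, 0.14], [0.76, 0.57, 0.14], [0.72, 0.63, 0.14]]
```

>>> jog_arm(
  dr=[
    [0,0,-0.99],
    [0,0,-0.99],
    [0,0,-0.99],
    [0,0,-0.99],
    [0,0,-0.99],
    [0,0,-0.99],
    [0,0,-0.99],
    [0,0,-0.99],
    [0,0,-0.99],
    [0,0,-0.99],
  ],
  translation=[
    [0.67,-0.69,0.14],
    [0.71,-0.64,0.14],
    [0.75,-0.59,0.14],
    [0.79,-0.53,0.14],
    [0.83,-0.48,0.14],
    [0.86,-0.42,0.14],
    [0.88,-0.36,0.14],
    [0.91,-0.3,0.14],
    [0.93,-0.24,0.14],
    [0.94,-0.17,0.14],
  ],
  jaw=[1,1,1,1,1,1,1,1,1,1],
)

```text
clock: 1.15
position: [0.2619, -0.4047, 0.196]
ee_rot: [0.897, 0.442, -0.0, -0.0]
ft_force: [-0.1, -1.0, -0.3]
grip_width: 1.0
grasp_force: 0.0
```

>>> jog_arm(
  dr=[
    [0,0,-0.99],
    [0,0,-0.99],
    [0,0,-0.99],
    [0,0,-0.99],
    [0,0,-0.99],
    [0,0,-0.99],
    [0,0,-0.99],
    [0,0,-0.99],
    [0,0,-0.99],
    [0,0,-0.99],
  ],
  translation=[
    [0.95,-0.11,0.14],
    [0.95,-0.04,0.14],
    [0.96,0.02,0.14],
    [0.95,0.09,0.14],
    [0.94,0.16,0.14],
    [0.93,0.22,0.14],
    [0.91,0.28,0.14],
    [0.89,0.34,0.14],
    [0.87,0.41,0.14],
    [0.84,0.46,0.14],
  ],
  jaw=[1,1,1,1,1,1,1,1,1,1],
)

```text
clock: 2.15
position: [0.3862, -0.1997, 0.161]
ee_rot: [0.694, 0.72, 0.0, 0.0]
ft_force: [-0.1, -0.5, 0.2]
grip_width: 0.999
grasp_force: 0.0
```

>>> jog_arm(
  dr=[
    [0,0,-0.99],
    [0,0,-0.99],
    [0,0,-0.99],
    [0,0,0],
    [0,0,0],
  ],
  translation=[
    [0.8,0.52,0.14],
    [0.76,0.57,0.14],
    [0.72,0.63,0.14],
    [0,0,0],
    [0,0,0],
  ],
  jaw=[1,1,1,1,1],
)

```text
clock: 2.65
position: [0.4226, -0.1394, 0.1506]
ee_rot: [0.617, 0.787, -0.0, -0.0]
ft_force: [-0.8, -0.5, 0.3]
grip_width: 1.0
grasp_force: 0.0
```

```bash
cat >> h.py <<'E'
def levelmask(im):
    hsv=cv2.cvtColor(im,cv2.COLOR_RGB2HSV); h,s,v=[hsv[...,i].astype(int) for i in range(3)]
    return ((s>100)&(h>100)&(h<130)&(v>40)), ((h>25)&(h<60)&(s>90)&(v>110))
E
python3 - <<'E'
from h import *
o=manip.get_obs(); print(o["clock"],o["position"],o["ee_rot"],o["joint_pos"],o["ft_force"])
w=optics.camera("wrist"); np.savez("w1.npz",**w); cv2.imwrite("pics/w1.png",w["color"][:,:,::-1])
b,g=levelmask(w["color"]); print(b.sum(),g.sum())
E
```

```text
2.65 [ 0.42262974 -0.13944896  0.15055496] [ 6.16579482e-01  7.87292626e-01 -6.44071981e-06 -2.52058575e-04] [ 0.8434472   0.03847735 -0.63030999  1.98783732  0.02492158  1.12324692
  0.44470759] [-0.76333654 -0.49829331  0.32116755]
6284 1097
```

View pics/w1.png

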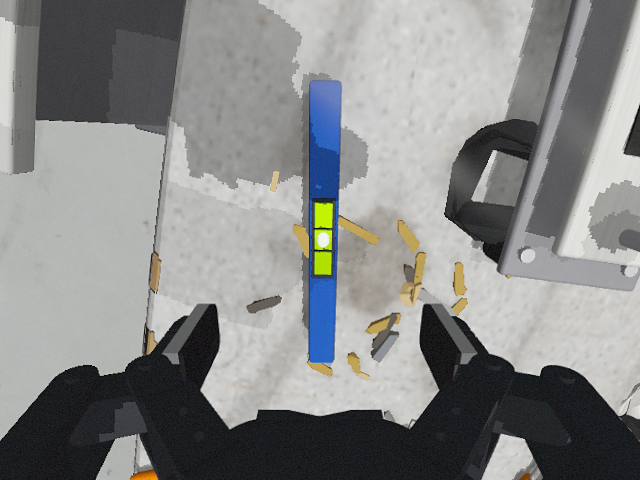

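The wrist view shows the level from (325,80) to (322,360), vial centred at (323,239), bubble in the middle, clear between the fingers.

```bash
python3 - <<'E'
from h import *
w=dict(np.load("w1.npz")); b,g=levelmask(w["color"])
m=cv2.morphologyEx((b|g).astype(np.uint8),cv2.MORPH_CLOSE,np.ones((7,7))); m,st,ce=blob(m,(290,60,360,380)); print(st)
m2,st2,ce2=blob(g|(w["color"].min(2)>180)&m,(305,195,340,282)); print(st2,onz(w,[ce2],.048))
# edges of the top face row by row near ends (cols) 
ends=[]
for r in (75+int(x) for x in (15,60,110,215,235,255)):
    c=np.where(m[r])[0]; L,R=onz(w,[[c[0],r],[c[-1]+1,r]],.045); print(r,c[0],c[-1],((L+R)/2).round(4),np.linalg.norm(R-L).round(4))
print(onz(w,[[325,st[1]],[322,st[1]+st[3]]],.045))
E
```

```text
[ 308   81   33  282 7937]
[314 203  19  25 470] [[ 0.4191323  -0.11860437  0.048     ]]
90 310 340 [ 0.4005 -0.037   0.045 ] 0.0204
135 309 339 [ 0.4068 -0.065   0.045 ] 0.0211
185 309 338 [ 0.4148 -0.0981  0.045 ] 0.0212
290 309 335 [ 0.4334 -0.177   0.045 ] 0.0209
310 309 334 [ 0.4372 -0.1939  0.045 ] 0.0206
330 309 334 [ 0.4416 -0.2114  0.045 ] 0.021
[[ 0.39884072 -0.03172811  0.045     ]
 [ 0.44921403 -0.24211021  0.045     ]]
```

```bash
python3 -c "
from h import *
plan([.424,-.137,.013],13.3,8)"
```

```text
n 8 D [ 0.0017  0.0032 -0.1376] rot [-0.02 -0.01  0.46]
dr [[-0.0, -0.0, 0.01], [-0.0, -0.0, 0.01], [-0.0, -0.0, 0.01], [-0.0, -0.0, 0.01], [-0.0, -0.0, 0.01], [-0.0, -0.0, 0.01], [-0.0, -0.0, 0.01], [-0.0, -0.0, 0.01]] 
 tr [[0.01, 0.01, 0.69], [0.01, 0.01, 0.69], [0.01, 0.01, 0.69], [0.01, 0.01, 0.69], [0.01, 0.01, 0.69], [0.01, 0.01, 0.69], [0.01, 0.01, 0.69], [0.01, 0.01, 0.69]]
```

>>> jog_arm(
  dr=[
    [0,0,0.11],
    [0,0,0],
    [0,0,0],
    [0,0,0],
    [0,0,0],
    [0,0,0],
    [0,0,0],
    [0,0,0],
  ],
  translation=[
    [0.11,0.1,0.69],
    [0,0,0.69],
    [0,0,0.69],
    [0,0,0.69],
    [0,0,0.69],
    [0,0,0.69],
    [0,0,0.69],
    [0,0,0.69],
  ],
  jaw=[1,1,1,1,1,1,1,1],
)

```text
clock: 3.5
position: [0.4238, -0.1379, 0.0122]
ee_rot: [0.621, 0.784, -0.0, 0.0]
ft_force: [0.3, 0.1, 0.3]
grip_width: 1.001
grasp_force: 0.0
```

>>> jog_arm(
  dr=[
    [0,0,0],
    [0,0,0],
    [0,0,0],
    [0,0,0],
    [0,0,0],
    [0,0,0],
    [0,0,0],
    [0,0,0],
  ],
  translation=[
    [0,0,0],
    [0,0,0],
    [0,0,0],
    [0,0,0],
    [0,0,0],
    [0,0,0],
    [0,0,0],
    [0,0,0],
  ],
  jaw=[0,0,0,0,0,0,0,0],
  squeeze=40,
)

```text
clock: 4.3
position: [0.4248, -0.1373, 0.0137]
ee_rot: [0.621, 0.784, 0.0, 0.001]
ft_force: [-0.5, -0.9, 6.7]
grip_width: 0.249
grasp_force: 40.3
```

>>> jog_arm(
  dr=[
    [0,0,0],
    [0,0,0],
    [0,0,0],
    [0,0,0],
    [0,0,0],
    [0,0,0],
    [0,0,0],
    [0,0,0],
  ],
  translation=[
    [0,0,-0.5],
    [0,0,-1],
    [0,0,-1],
    [0,0,-1],
    [0,0,-1],
    [0,0,-1],
    [0,0,-1],
    [0,0,-0.5],
  ],
  jaw=[0,0,0,0,0,0,0,0],
)

```text
clock: 5.1
position: [0.4245, -0.1369, 0.1903]
ee_rot: [0.62, 0.784, 0.0, 0.001]
ft_force: [0.4, -0.1, -2.0]
grip_width: 0.253
grasp_force: 39.8
```

```bash
python3 -c "
from h import *
o=manip.get_obs();print(o['ft_force'],o['position'])
plan([.6017,.0935,.188],5.9,13)"
```

```text
[ 0.40243168 -0.06627886 -1.96719229] [ 0.42449551 -0.13686557  0.19026285]
n 13 D [ 0.1772  0.2304 -0.0023] rot [0.11 0.09 7.42]
dr [[0.0, 0.0, 0.14], [0.0, 0.0, 0.14], [0.0, 0.0, 0.14], [0.0, 0.0, 0.14], [0.0, 0.0, 0.14], [0.0, 0.0, 0.14], [0.0, 0.0, 0.14], [0.0, 0.0, 0.14], [0.0, 0.0, 0.14], [0.0, 0.0, 0.14]] 
 tr [[0.56, 0.69, 0.01], [0.57, 0.69, 0.01], [0.58, 0.68, 0.01], [0.58, 0.68, 0.01], [0.59, 0.67, 0.01], [0.6, 0.66, 0.01], [0.6, 0.66, 0.01], [0.61, 0.65, 0.01], [0.62, 0.65, 0.01], [0.62, 0.64, 0.01]]
dr [[0.0, 0.0, 0.14], [0.0, 0.0, 0.14], [0.0, 0.0, 0.14]] 
 tr [[0.63, 0.63, 0.01], [0.64, 0.63, 0.01], [0.64, 0.62, 0.01]]
```

>>> jog_arm(
  dr=[
    [0,0,0.14],
    [0,0,0.14],
    [0,0,0.14],
    [0,0,0.14],
    [0,0,0.14],
    [0,0,0.14],
    [0,0,0.14],
    [0,0,0.14],
    [0,0,0.14],
    [0,0,0.14],
  ],
  translation=[
    [0.56,0.69,0],
    [0.57,0.69,0],
    [0.58,0.68,0],
    [0.58,0.68,0],
    [0.59,0.67,0],
    [0.6,0.66,0],
    [0.6,0.66,0],
    [0.61,0.65,0],
    [0.62,0.65,0],
    [0.62,0.64,0],
  ],
  jaw=[0,0,0,0,0,0,0,0,0,0],
)

```text
clock: 6.1
position: [0.5602, 0.0406, 0.1874]
ee_rot: [0.658, 0.753, -0.0, -0.0]
ft_force: [0.3, -0.5, -1.8]
grip_width: 0.25
grasp_force: 39.8
```

>>> jog_arm(
  dr=[
    [0,0,0.14],
    [0,0,0.14],
    [0,0,0.14],
    [0,0,0],
    [0,0,0],
  ],
  translation=[
    [0.63,0.63,0],
    [0.64,0.63,0],
    [0.64,0.62,0],
    [0,0,0],
    [0,0,0],
  ],
  jaw=[0,0,0,0,0],
)

```text
clock: 6.6
position: [0.6004, 0.0933, 0.1872]
ee_rot: [0.669, 0.744, -0.0, -0.001]
ft_force: [0.5, 0.9, -2.5]
grip_width: 0.247
grasp_force: 39.9
```

```bash
python3 - <<'E'
from h import *
o=manip.get_obs(); print(o["clock"],o["position"],o["ee_rot"],o["ft_force"])
w=optics.camera("wrist"); np.savez("w2.npz",**w); cv2.imwrite("pics/w2.png",w["color"][:,:,::-1])
E
```

```text
6.6 [0.60035836 0.09328701 0.18720812] [ 6.68628935e-01  7.43595860e-01 -4.83144533e-04 -5.56942011e-04] [ 0.54254113  0.93511621 -2.51646057]
```

View pics/w2.png

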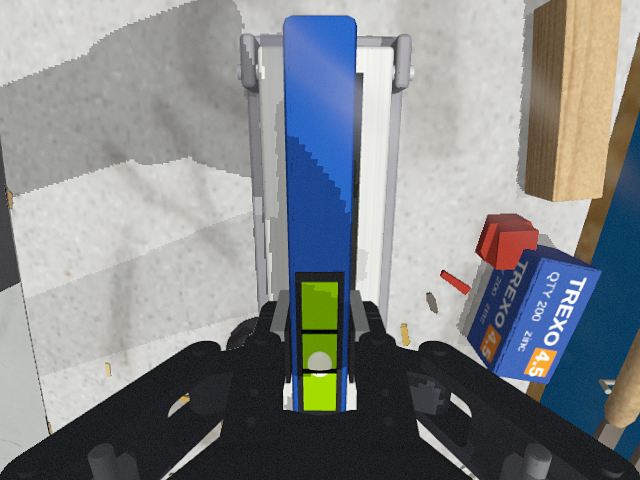

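```bash
python3 - <<'E'
from h import *
w=dict(np.load("w2.npz")); im=w["color"]
for r in (90,130,180,230,270):
    print(r,[(c,im[r,c].tolist()) for c in list(range(256,292,4))+list(range(352,404,4))] if r in(130,230) else "")
S=np.array([.602,.0905]);a=np.radians(5.9);x=np.array([np.cos(a),np.sin(a)]);y=np.array([-np.sin(a),np.cos(a)])
# expected projections of board/strip edges along y
for yy in (.03,.06,.09,.118): print(yy,[proj(w,[[*(S+y*yy+x*d),.078]]).round(1).tolist() for d in(-.045,-.025,.025,.045)])
E
```

```text
90 
130 [(256, [124, 125, 129]), (260, [119, 118, 118]), (264, [175, 177, 174]), (268, [181, 182, 179]), (272, [178, 179, 174]), (276, [150, 151, 148]), (280, [153, 153, 150]), (284, [133, 136, 142]), (288, [40, 99, 192]), (352, [80, 113, 188]), (356, [94, 98, 108]), (360, [94, 96, 104]), (364, [234, 234, 231]), (368, [234, 234, 232]), (372, [233, 232, 231]), (376, [232, 232, 229]), (380, [231, 232, 229]), (384, [231, 231, 230]), (388, [217, 217, 215]), (392, [183, 183, 186]), (396, [185, 186, 188]), (400, [194, 194, 192])]
180 
230 [(256, [152, 150, 153]), (260, [159, 158, 162]), (264, [100, 102, 105]), (268, [214, 214, 210]), (272, [148, 149, 145]), (276, [140, 144, 141]), (280, [145, 145, 143]), (284, [146, 147, 144]), (288, [12, 43, 104]), (352, [52, 55, 61]), (356, [47, 46, 45]), (360, [233, 234, 230]), (364, [230, 231, 227]), (368, [235, 235, 231]), (372, [232, 233, 228]), (376, [231, 233, 229]), (380, [233, 232, 230]), (384, [160, 161, 165]), (388, [177, 177, 180]), (392, [155, 155, 158]), (396, [216, 216, 214]), (400, [219, 217, 215])]
270 
0.03 [[[261.2, 204.6]], [[288.6, 204.7]], [[357.2, 204.9]], [[384.6, 205.0]]]
0.06 [[[259.4, 162.7]], [[287.7, 162.7]], [[358.6, 162.9]], [[386.9, 163.1]]]
0.09 [[[257.5, 118.1]], [[286.8, 118.0]], [[360.1, 118.3]], [[389.3, 118.6]]]
0.118 [[[255.8, 74.0]], [[285.9, 73.9]], [[361.4, 74.2]], [[391.5, 74.5]]]
```

The wrist view shows the level (285–357 columns) held over the board (262–390), within about 1.5 mm of centred, so I'll lower it.

>>> jog_arm(
  dr=[
    [0,0,0.14],
    [0,0,0],
    [0,0,0],
    [0,0,0],
    [0,0,0],
    [0,0,0],
  ],
  translation=[
    [0,0.1,0.6],
    [0,0,0.8],
    [0,0,0.8],
    [0,0,0.8],
    [0,0,0.3],
    [0,0,0],
  ],
  jaw=[0,0,0,0,0,0],
)

```text
clock: 7.25
position: [0.6025, 0.0925, 0.1038]
ee_rot: [0.673, 0.74, -0.001, -0.001]
ft_force: [-0.2, 0.4, -2.2]
grip_width: 0.254
grasp_force: 39.9
```

>>> jog_arm(
  dr=[
    [0,0,0],
    [0,0,0],
    [0,0,0],
    [0,0,0],
  ],
  translation=[
    [0,0,0.1],
    [0,0,0.1],
    [0,0,0],
    [0,0,0],
  ],
  jaw=[0,0,0,0],
)

```text
clock: 7.65
position: [0.6036, 0.0934, 0.1007]
ee_rot: [0.673, 0.74, 0.0, 0.0]
ft_force: [-0.2, 0.3, -2.3]
grip_width: 0.252
grasp_force: 39.9
```

>>> jog_arm(
  dr=[
    [0,0,0],
    [0,0,0],
    [0,0,0],
    [0,0,0],
  ],
  translation=[
    [0,0,0.08],
    [0,0,0.08],
    [0,0,0],
    [0,0,0],
  ],
  jaw=[0,0,0,0],
)

```text
clock: 8.05
position: [0.6033, 0.0934, 0.0962]
ee_rot: [0.673, 0.74, -0.0, -0.0]
ft_force: [-0.8, -0.5, -2.2]
grip_width: 0.251
grasp_force: 39.9
```

>>> jog_arm(
  dr=[
    [0,0,0],
    [0,0,0],
    [0,0,0],
  ],
  translation=[
    [0,0,0.08],
    [0,0,0],
    [0,0,0],
  ],
  jaw=[0,0,0],
)

```text
clock: 8.35
position: [0.6037, 0.0933, 0.0947]
ee_rot: [0.673, 0.74, 0.0, 0.0]
ft_force: [-1.3, -0.9, 2.7]
grip_width: 0.252
grasp_force: 40.5
```

>>> jog_arm(
  dr=[
    [0,0,0],
    [0,0,0],
    [0,0,0],
    [0,0,0],
    [0,0,0],
    [0,0,0],
  ],
  translation=[
    [0,0,0],
    [0,0,0],
    [0,0,0],
    [0,0,0],
    [0,0,0],
    [0,0,0],
  ],
  jaw=[0.4,0.5,0.6,0.75,0.75,0.75],
)

```text
clock: 8.95
position: [0.6034, 0.0934, 0.0943]
ee_rot: [0.673, 0.74, -0.0, 0.0]
ft_force: [0.8, -0.1, -0.8]
grip_width: 0.749
grasp_force: 0.0
```

>>> jog_arm(
  dr=[
    [0,0,0],
    [0,0,0],
    [0,0,0],
    [0,0,0],
    [0,0,0],
    [0,0,0],
    [0,0,0],
  ],
  translation=[
    [0,0,-0.2],
    [0,0,-0.6],
    [0,0,-1],
    [0,0,-1],
    [0,0,-1],
    [-1,0,0],
    [-1,0,0],
  ],
  jaw=[0.75,0.75,0.75,0.75,0.75,0.75,0.75],
)

```text
clock: 9.65
position: [0.6088, 0.0441, 0.1919]
ee_rot: [0.672, 0.741, 0.001, 0.001]
ft_force: [0.4, -0.6, -0.6]
grip_width: 0.748
grasp_force: 0.0
```

```bash
python3 - <<'E'
from h import *
o=manip.get_obs(); print(o["clock"],o["position"],o["ft_force"])
w=optics.camera("wrist"); np.savez("w3.npz",**w); cv2.imwrite("pics/w3.png",w["color"][:,:,::-1])
E
```

```text
9.65 [0.60875432 0.0440993  0.19189614] [ 0.44261253 -0.56144424 -0.60870048]
```

View pics/w3.png

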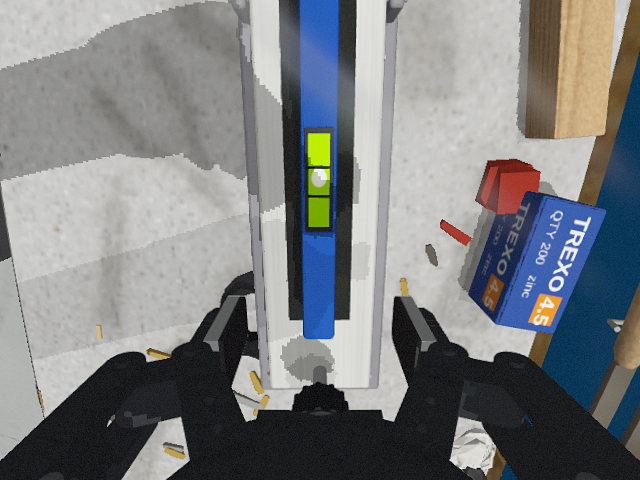

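The level stands on the strip, vial rows 128–232, with the bubble near row 178 between lines near 166 and 196. I'll measure the offset.

```bash
cat >> h.py <<'E'
def vial(w,z=.128,half=70,verbose=False,roi=None):
    """bubble offset (mm, + = image-up = hinge) from the mid of the black lines"""
    im=w["color"]; b,g=levelmask(im)
    hsv=cv2.cvtColor(im,cv2.COLOR_RGB2HSV); h,s,v=[hsv[...,i].astype(int) for i in range(3)]
    g=(h>25)&(h<60)&(s>150)&(v>90)
    k=cv2.morphologyEx(g.astype(np.uint8),cv2.MORPH_CLOSE,np.ones((15,15)))
    x0,y0,x1,y1=roi or (200,0,440,470)
    m,st,ce=blob(k,(x0,y0,x1,y1)); x,y,ww,hh=st[:4]
    cx=slice(x+2,x+ww-2)
    edge=np.r_[x+2:x+max(5,ww//5), x+ww-max(5,ww//5):x+ww-2]
    prof=im[y:y+hh,edge].max(2).astype(float).mean(1)   # dark lines, beside bubble
    dark=np.where(prof<0.6*np.median(prof))[0]; gr=np.split(dark,np.where(np.diff(dark)>2)[0]+1)
    lines=[y+q.mean()+.5 for q in gr if len(q) and 4<q.mean()<hh-5]
    bm=(im.min(2)>70)&(s<110); bm[:y]=0;bm[y+hh:]=0;bm[:,:x]=0;bm[:,x+ww:]=0
    yy,xx=np.where(bm); 
    bl,bs,bc=blob(bm.astype(np.uint8),(x,y,x+ww,y+hh))
    if verbose: print(st,lines,bs,bc,[tuple(map(int,im[r,x+ww//2])) for r in range(y,y+hh,6)])
    if len(lines)==2:
        P=onz(w,[[bc[0],lines[0]],[bc[0],lines[1]],[bc[0],bc[1]+.5],[bc[0],y],[bc[0],y+hh]],z); d=lambda i,j:np.linalg.norm(P[i]-P[j])*1e3
        print("lines gap mm %.2f vial len %.1f bubble off mm %.2f"%(d(0,1),d(3,4),d(2,1)-d(0,1)/2))
    return st,lines,bc
E
python3 -c "
from h import *
w=dict(np.load('w3.npz')); vial(w,verbose=True)"
```

```text
[ 307  133   23   94 2053] [np.float64(167.5), np.float64(196.5)] [311 168  16  20 243] [318.53497942 177.32098765] [(143, 186, 61), (190, 239, 0), (189, 238, 0), (188, 237, 0), (187, 237, 0), (190, 239, 0), (249, 252, 245), (240, 242, 247), (197, 198, 179), (160, 172, 127), (123, 174, 0), (127, 174, 0), (123, 168, 0), (118, 168, 0), (122, 170, 0), (120, 169, 0)]
lines gap mm 16.93 vial len 54.8 bubble off mm 2.53
```

```bash
python3 -c "
from h import *
plan([.6195,-.079,.192],5.9,5)"
```

```text
n 5 D [ 0.0102 -0.1167  0.001 ] rot [ 0.1   0.17 -0.7 ]
dr [[0.0, 0.01, -0.03], [0.0, 0.01, -0.03], [0.0, 0.01, -0.03], [0.0, 0.01, -0.03], [0.0, 0.01, -0.03]] 
 tr [[-0.94, -0.0, -0.01], [-0.94, -0.01, -0.01], [-0.94, -0.01, -0.01], [-0.94, -0.01, -0.01], [-0.94, -0.01, -0.01]]
```

>>> jog_arm(
  dr=[
    [0,0,-0.1],
    [0,0,0],
    [0,0,0],
    [0,0,0],
    [0,0,0],
    [0,0,0],
    [0,0,0],
  ],
  translation=[
    [-0.94,-0.02,0],
    [-0.94,0,0],
    [-0.94,0,0],
    [-0.94,0,0],
    [-0.94,0,0],
    [0,0,0],
    [0,0,0],
  ],
  jaw=[1,1,1,1,1,1,1],
)

```text
clock: 10.4
position: [0.6195, -0.0732, 0.1902]
ee_rot: [0.67, 0.742, 0.0, 0.0]
ft_force: [-0.3, 0.1, -0.4]
grip_width: 0.996
grasp_force: 0.0
```

```bash
python3 -c "
from h import *
plan([.6195,-.079,.116],5.9,5)
c=optics.camera('top'); np.savez('top1.npz',**c)"
```

```text
n 5 D [-0.     -0.0058 -0.0742] rot [ 0.04 -0.01 -0.1 ]
dr [[0.0, -0.0, -0.0], [0.0, -0.0, -0.0], [0.0, -0.0, -0.0], [0.0, -0.0, -0.0], [0.0, -0.0, -0.0]] 
 tr [[-0.05, -0.01, 0.59], [-0.05, -0.01, 0.59], [-0.05, -0.01, 0.59], [-0.05, -0.01, 0.59], [-0.05, -0.01, 0.59]]
```

>>> jog_arm(
  dr=[
    [0,0,0],
    [0,0,0],
    [0,0,0],
    [0,0,0],
    [0,0,0],
    [0,0,0],
    [0,0,0],
  ],
  translation=[
    [-0.23,-0.02,0],
    [0,0,0.75],
    [0,0,0.75],
    [0,0,0.75],
    [0,0,0.72],
    [0,0,0],
    [0,0,0],
  ],
  jaw=[1,1,1,1,1,1,1],
)

```text
clock: 11.15
position: [0.6196, -0.0787, 0.1156]
ee_rot: [0.67, 0.743, 0.0, -0.0]
ft_force: [0.3, -0.3, 0.2]
grip_width: 0.998
grasp_force: 0.0
```

>>> jog_arm(
  dr=[
    [0,0,0],
    [0,0,0],
    [0,0,0],
    [0,0,0],
    [0,0,0],
    [0,0,0],
  ],
  translation=[
    [0,0,0],
    [0,0,0],
    [0,0,0],
    [0,0,0],
    [0,0,0],
    [0,0,0],
  ],
  jaw=[0.6,0.4,0.4,0.4,0.4,0.4],
  squeeze=40,
)

```text
clock: 11.75
position: [0.6213, -0.079, 0.1165]
ee_rot: [0.67, 0.742, 0.001, 0.002]
ft_force: [6.5, 0.5, 2.5]
grip_width: 0.456
grasp_force: 42.7
```

>>> jog_arm(
  dr=[
    [0,0,0],
    [0,0,0.5],
    [0,0,1],
    [0,0,1],
    [0,0,1],
    [0,0,1],
    [0,0,1],
    [0,0,1],
    [0,0,1],
    [0,0,1],
  ],
  translation=[
    [0,0.1,0],
    [0,0,0],
    [0,0,0],
    [0,0,0],
    [0,0,0],
    [0,0,0],
    [0,0,0],
    [0,0,0],
    [0,0,0],
    [0,0,0],
  ],
  jaw=[0.3,0.3,0.3,0.3,0.3,0.3,0.3,0.3,0.3,0.3],
)

```text
clock: 12.75
position: [0.6206, -0.0788, 0.1163]
ee_rot: [0.859, 0.513, -0.001, -0.0]
ft_force: [-13.4, 0.6, 16.2]
grip_width: 0.457
grasp_force: 43.8
```

>>> jog_arm(
  dr=[
    [0,0,1],
    [0,0,1],
    [0,0,1],
    [0,0,1],
    [0,0,1],
    [0,0,1],
    [0,0,1],
    [0,0,0.5],
    [0,0,0],
    [0,0,0],
  ],
  translation=[
    [0,0,0],
    [0,0,0],
    [0,0,0],
    [0,0,0],
    [0,0,0],
    [0,0,0],
    [0,0,0],
    [0,0,0],
    [0,0,0],
    [0,0,0],
  ],
  jaw=[0.3,0.3,0.3,0.3,0.3,0.3,0.3,0.3,0.3,0.3],
)

```text
clock: 13.75
position: [0.6201, -0.0784, 0.1163]
ee_rot: [0.962, 0.274, -0.002, -0.0]
ft_force: [-15.4, 1.0, 16.7]
grip_width: 0.455
grasp_force: 44.0
```

```bash
python3 - <<'E'
from h import *
o=manip.get_obs(); print(o["clock"],o["position"],o["ee_rot"],o["ft_force"],o["joint_pos"])
r=Rot.from_quat(o["ee_rot"]).as_matrix(); print(np.degrees(np.arctan2(r[1,1],r[0,1])))
for n in("top","scene"):
    c=optics.camera(n); np.savez(n+"2.npz",**c)
    c1=dict(np.load(n+"0.npz"))
c=dict(np.load("top2.npz")); p=proj(c,[[.603,.0935,.128]])[0]; print(p); x,y=p.astype(int)
cv2.imwrite("pics/t2.png",cv2.resize(c["color"][y-25:y+25,x-35:x+75],None,fx=7,fy=7,interpolation=cv2.INTER_CUBIC)[:,:,::-1])
E
```

```text
13.75 [ 0.62013253 -0.07835919  0.11631712] [ 9.61591030e-01  2.74478919e-01 -1.95917273e-03 -4.17906765e-04] [-15.40909029   0.97905401  16.65389604] [ 0.42058072  0.46347551 -0.47770355  1.57232666  0.22584071  1.16504898
 -1.1190783 ]
-58.138197736287445
[285.73478479 196.67124237]
```

View pics/t2.png

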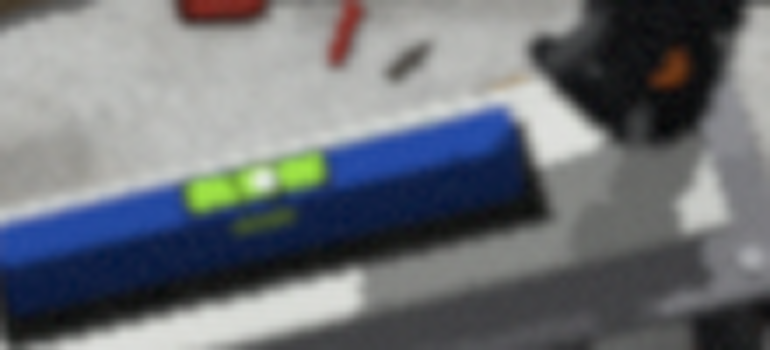

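The crop shows the bubble at (263,180), slightly footward of the vial's middle (256,181), so it moved about as predicted. I'll release the knob and go press.

>>> jog_arm(
  dr=[
    [0,0,0],
    [0,0,0],
    [0,0,0],
    [0,0,0],
  ],
  translation=[
    [0,0,0],
    [0,0,0],
    [0,0,0],
    [0,0,0],
  ],
  jaw=[0.5,0.6,0.75,0.75],
)

```text
clock: 14.25
position: [0.6221, -0.079, 0.115]
ee_rot: [0.962, 0.274, 0.0, 0.0]
ft_force: [0.1, -0.1, -0.7]
grip_width: 0.746
grasp_force: 0.0
```

>>> jog_arm(
  dr=[
    [0,0,0],
    [0,0,0],
    [0,0,0],
    [0,0,0],
    [0,0,0],
  ],
  translation=[
    [0,0,-0.5],
    [0,0,-1],
    [0,0,-1],
    [0,0,-0.8],
    [0,0,0],
  ],
  jaw=[0.75,0.75,0.75,0.6,0],
)

```text
clock: 14.75
position: [0.6237, -0.0788, 0.2018]
ee_rot: [0.962, 0.274, 0.003, 0.001]
ft_force: [-0.2, 0.3, -0.8]
grip_width: 0.444
grasp_force: 0.0
```

```bash
python3 -c "
from h import *
o=manip.get_obs();print(o['clock'],o['position'],o['ft_force'])
plan([.6096,.0337,.185],5.9,17)"
```

```text
14.75 [ 0.62370203 -0.07878326  0.20180394] [-0.18575056  0.28124876 -0.76143691]
n 17 D [-0.0141  0.1125 -0.0168] rot [  0.33  -0.12 -64.05]
dr [[0.0, -0.0, -0.94], [0.0, -0.0, -0.94], [0.0, -0.0, -0.94], [0.0, -0.0, -0.94], [0.0, -0.0, -0.94], [0.0, -0.0, -0.94], [0.0, -0.0, -0.94], [0.0, -0.0, -0.94], [0.0, -0.0, -0.94], [0.0, -0.0, -0.94]] 
 tr [[0.11, -0.24, 0.04], [0.13, -0.23, 0.04], [0.14, -0.23, 0.04], [0.16, -0.22, 0.04], [0.17, -0.21, 0.04], [0.18, -0.19, 0.04], [0.2, -0.18, 0.04], [0.21, -0.17, 0.04], [0.22, -0.15, 0.04], [0.23, -0.14, 0.04]]
dr [[0.0, -0.0, -0.94], [0.0, -0.0, -0.94], [0.0, -0.0, -0.94], [0.0, -0.0, -0.94], [0.0, -0.0, -0.94], [0.0, -0.0, -0.94], [0.0, -0.0, -0.94]] 
 tr [[0.24, -0.12, 0.04], [0.24, -0.11, 0.04], [0.25, -0.09, 0.04], [0.26, -0.07, 0.04], [0.26, -0.06, 0.04], [0.26, -0.04, 0.04], [0.27, -0.02, 0.04]]
```

>>> jog_arm(
  dr=[
    [0,0,-0.94],
    [0,0,-0.94],
    [0,0,-0.94],
    [0,0,-0.94],
    [0,0,-0.94],
    [0,0,-0.94],
    [0,0,-0.94],
    [0,0,-0.94],
    [0,0,-0.94],
    [0,0,-0.94],
  ],
  translation=[
    [0.11,-0.24,0],
    [0.13,-0.23,0],
    [0.14,-0.23,0],
    [0.16,-0.22,0],
    [0.17,-0.21,0],
    [0.18,-0.19,0],
    [0.2,-0.18,0],
    [0.21,-0.17,0],
    [0.22,-0.15,0],
    [0.23,-0.14,0],
  ],
  jaw=[0,0,0,0,0,0,0,0,0,0],
)

```text
clock: 15.75
position: [0.6136, -0.0122, 0.1974]
ee_rot: [0.821, 0.571, -0.0, -0.0]
ft_force: [0.1, 0.1, 0.0]
grip_width: -0.001
grasp_force: 0.0
```

>>> jog_arm(
  dr=[
    [0,0,-0.94],
    [0,0,-0.94],
    [0,0,-0.94],
    [0,0,-0.94],
    [0,0,-0.94],
    [0,0,-0.94],
    [0,0,-0.94],
    [0,0,0],
    [0,0,0],
  ],
  translation=[
    [0.24,-0.12,0],
    [0.24,-0.11,0],
    [0.25,-0.09,0],
    [0.26,-0.07,0],
    [0.26,-0.06,0],
    [0.26,-0.04,0],
    [0.27,-0.02,0],
    [0,0,0],
    [0,0,0],
  ],
  jaw=[0,0,0,0,0,0,0,0,0],
)

```text
clock: 16.65
position: [0.6083, 0.0336, 0.1974]
ee_rot: [0.671, 0.741, -0.0, -0.0]
ft_force: [-0.1, -0.8, -0.0]
grip_width: -0.003
grasp_force: 0.0
```

```bash
python3 - <<'E'
from h import *
w=optics.camera("wrist"); np.savez("w4.npz",**w); vial(w,verbose=False); cv2.imwrite("pics/w4.png",w["color"][:,:,::-1])
plan([.6096,.0337,.14],5.9,3); print(manip.get_obs()["position"])
for r in range(0,470,40):
    b,g=levelmask(w["color"]); c=np.where((b|g)[r,200:440])[0]+200
    if len(c)>10: print(r,onz(w,[[c[0],r],[c[-1]+1,r]],.126).round(4).tolist())
E
```

```text
lines gap mm 16.86 vial len 55.8 bubble off mm -3.47
n 3 D [ 0.0013  0.0003 -0.0574] rot [-0.01  0.02 -0.26]
dr [[-0.0, 0.0, -0.02], [-0.0, 0.0, -0.02], [-0.0, 0.0, -0.02]] 
 tr [[0.0, 0.02, 0.77], [0.0, 0.02, 0.77], [0.0, 0.02, 0.77]]
[0.60832744 0.03336216 0.19740981]
0 [[0.5835, 0.1783, 0.126], [0.6054, 0.1805, 0.126]]
40 [[0.5863, 0.1586, 0.126], [0.6077, 0.1608, 0.126]]
80 [[0.5881, 0.138, 0.126], [0.6089, 0.1401, 0.126]]
120 [[0.5894, 0.1165, 0.126], [0.6108, 0.1186, 0.126]]
160 [[0.5914, 0.0938, 0.126], [0.614, 0.096, 0.126]]
200 [[0.5941, 0.0698, 0.126], [0.6162, 0.072, 0.126]]
240 [[0.5963, 0.0441, 0.126], [0.6185, 0.0463, 0.126]]
280 [[0.5993, 0.0167, 0.126], [0.621, 0.0188, 0.126]]
```

>>> jog_arm(
  dr=[
    [0,0,0],
    [0,0,0],
    [0,0,0],
    [0,0,0],
    [0,0,0],
  ],
  translation=[
    [0,0,0.9],
    [0,0,0.9],
    [0,0,0.8],
    [0,0,0],
    [0,0,0],
  ],
  jaw=[0,0,0,0,0],
)

```text
clock: 17.2
position: [0.6085, 0.0336, 0.133]
ee_rot: [0.671, 0.741, -0.0, -0.0]
ft_force: [-0.1, -0.2, 0.7]
grip_width: -0.001
grasp_force: 0.0
```

>>> jog_arm(
  dr=[
    [0,0,0],
    [0,0,0],
    [0,0,0],
    [0,0,0],
  ],
  translation=[
    [0,0,0.12],
    [0,0,0.06],
    [0,0,0],
    [0,0,0],
  ],
  jaw=[0,0,0,0],
)

```text
clock: 17.6
position: [0.6088, 0.0337, 0.1287]
ee_rot: [0.671, 0.742, 0.0, 0.001]
ft_force: [1.6, -0.7, 2.2]
grip_width: -0.003
grasp_force: 0.9
```

Contact. Press gently further.

>>> jog_arm(
  dr=[
    [0,0,0],
    [0,0,0],
    [0,0,0],
    [0,0,0],
  ],
  translation=[
    [0,0,0.06],
    [0,0,0.06],
    [0,0,0],
    [0,0,0],
  ],
  jaw=[0,0,0,0],
)

```text
clock: 18.0
position: [0.609, 0.0335, 0.1266]
ee_rot: [0.671, 0.742, 0.0, 0.001]
ft_force: [-3.6, -3.5, 14.3]
grip_width: -0.004
grasp_force: 6.8
```

>>> jog_arm(
  dr=[
    [0,0,0],
    [0,0,0],
    [0,0,0],
    [0,0,0],
    [0,0,0],
    [0,0,0],
  ],
  translation=[
    [0,0,0.04],
    [0,0,0],
    [0,0,0],
    [0,0,0],
    [0,0,0],
    [0,0,0],
  ],
  jaw=[0,0,0,0,0,0],
)

```text
clock: 18.6
position: [0.6093, 0.0335, 0.1264]
ee_rot: [0.671, 0.742, 0.0, 0.001]
ft_force: [-4.9, -3.9, 19.4]
grip_width: 0.002
grasp_force: 9.6
```

```bash
python3 - <<'E'
from h import *
print(manip.get_obs()["ft_force"],manip.get_obs()["position"])
w=optics.camera("wrist"); np.savez("w5.npz",**w); vial(w,verbose=True); cv2.imwrite("pics/w5.png",w["color"][:,:,::-1])
E
```

```text
[-4.91312149 -3.85196908 19.3861427 ] [0.60926795 0.03350605 0.12641127]
[ 305  103   33  139 3919] [np.float64(154.0), np.float64(197.0)] [310 159  23  29 534] [321.17228464 172.87453184] [(193, 246, 59), (187, 238, 40), (191, 240, 34), (192, 241, 15), (191, 241, 0), (192, 241, 0), (194, 241, 0), (192, 241, 0), (185, 238, 0), (195, 245, 0), (240, 242, 245), (207, 209, 190), (202, 203, 185), (196, 199, 180), (179, 180, 170), (128, 178, 0), (105, 151, 0), (125, 172, 0), (123, 170, 0), (123, 173, 0), (122, 172, 0), (121, 171, 0), (120, 171, 0), (48, 67, 22)]
lines gap mm 16.90 vial len 54.6 bubble off mm 0.97
```

View pics/w5.png

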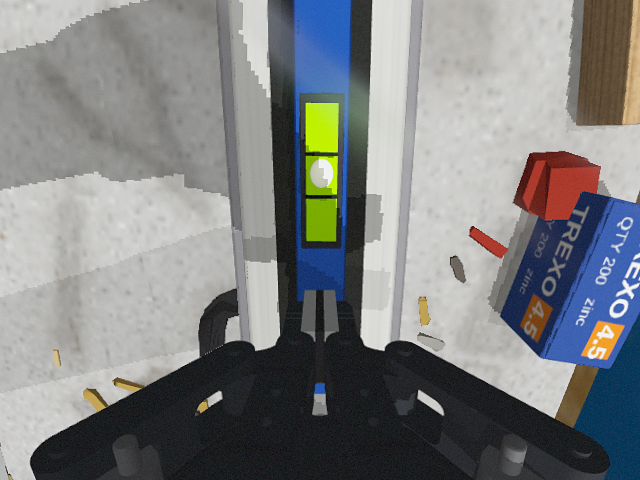

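The bubble (rows 159–188) sits between the lines (154 and 197), about 1 mm off centre, under a firm 19 N press. I'll hold briefly, confirm, and hand in.

>>> jog_arm(
  dr=[
    [0,0,0],
    [0,0,0],
    [0,0,0],
    [0,0,0],
    [0,0,0],
    [0,0,0],
  ],
  translation=[
    [0,0,0],
    [0,0,0],
    [0,0,0],
    [0,0,0],
    [0,0,0],
    [0,0,0],
  ],
  jaw=[0,0,0,0,0,0],
)

```text
clock: 19.25
position: [0.6093, 0.0335, 0.1264]
ee_rot: [0.671, 0.742, 0.0, 0.001]
ft_force: [-4.3, -3.1, 19.0]
grip_width: -0.002
grasp_force: 9.6
```

```bash
python3 - <<'E'
from h import *
w=optics.camera("wrist"); st,l,bc=vial(w); o=manip.get_obs(); print(o["ft_force"],l,bc)
if len(l)==2 and abs(bc[1]+.5-np.mean(l))<4.5 and o["ft_force"][2]>10: print(manip.hand_in())
E
```

```text
lines gap mm 16.90 vial len 54.6 bubble off mm 0.96
[-3.94920899 -3.41739708 19.72730552] [np.float64(154.0), np.float64(197.0)] [321.16135084 172.9043152 ]
the job is handed in; nothing more can be done
None
```

The job is handed in at about 19 s: the level stands on the strip, the knob was turned 64° clockwise, and while pressed down at about 19 N the bubble rests about 1 mm off centre, between the lines (2.5 mm allowed); the tape measure, battery and spectacles were left alone.

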